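Load a plate into the lever press and pump it

ROBOT

A 6-joint arm with a two-finger parallel gripper is mounted at the origin on a cart in front of the work surface, level with it; the furniture and walls round the work are solid. World frame = base frame: x ahead of the robot, y to its left, z up, the work surface at z = 0. Lengths are in m, angles in degrees, forces in N, time in s.
With the tool pointing down it reaches from about 0.275 to 0.875 m from the base axis. Payload 12.5 kg.
Tool frame: the origin (TCP) lies at the very end of the fingers, on their centre line; the grasp point (between the pads) lies 19 mm behind it; z points along the fingers, y is the line along which they close (so a half turn about z gives the same grasp; the last joint's range is limited). The gripper opens to 85 mm and grips with 20 to 120 N. Pads are 22 mm wide; open, the fingers measure 114 mm over their backs; the gripper's body (76 mm by 85 mm) begins 54 mm behind the grasp point. The pads swing forward as they close: fully open they stand 13 mm farther back than shut.
Start: joints at [-74.633, 20.094, 94.641, -0, 65.266, -4.847], TCP at [0.19, -0.516, 0.209] pointing down, gripper open.
Joint ranges: [-157.81, 157.81], [-45, 120.19], [0.68, 151.7], [-89.99, 269.99], [4.06, 180], [-164.3, 164.3]. Speed limits (degrees/s): [127.2, 127.2, 159.86, 180, 180, 180].

INTERFACE

Orientations are given as [roll, pitch, yaw] about the fixed x, y, z axes, in that order (R = Rz(yaw) Ry(pitch) Rx(roll)).
In Python, from station import r gives the robot as it stands.
- The arm moves only by the tool drive_tool, never from a script. Its argument "deltas" is text: rows parted by semicolons, each of 7 numbers parted by spaces: the shift along the world's x, y, z in units of 50 mm (1.0 is 50 mm), then the turn, a rotation vector about the world's x, y, z in units of 5 degrees (1.0 is 5 degrees), then the finger opening in mm, from 0 to 85.4. A call has 1 to 12 rows; each row shifts and turns the commanded pose from where the row before left it; what a row does not reach is not made up. A row lasts 1/10 s, in which the tool goes at most 50 mm and 8.59 degrees, less where a joint would pass 70% of its speed; a pose out of reach is approached as far as the arm can. A call is refused whole if a number of a shift passes 1 or a number of a turn 1, either way. A call with a gripper value outside its range is refused whole. The fingers move at their own pace and stop on an object; the grip force is fixed at half the most. Time passes only in rows, so rows that do not move let the fingers close. It gives the time, the measured TCP pose, the force, the opening and the grip force at its end, in the units of the state.
- r.get_obs(): the state, without advancing time (a new reading comes with each control period).
- r.snapshot(name): name is "scene" or "top" or "wrist"; returns a dict with "color" (384x512x3 uint8, red, green, blue), "fx", "fy", "cx", "cy" (pixels), "origin" and "orientation" of the camera in the world; the wrist camera has in their place "hand_eye" (4x4, takes a point from camera to tool coordinates, whose origin is the TCP and whose axes are the flange's). Camera axes: x right, y down, z forward; pixel columns grow to the right and rows downward; lengths in m; the calibration is good to about 2 mm. A picture is of the moment at which its call begins: read the wrist's pose just before it. There is no depth.
- r.job_done(): hands the job in; it is judged then, once.
The state is a dict: "time": time; "joints": joint angles; "qd": joint speeds; "effort": joint torques, N m; "position": TCP position; "tool_rot": TCP orientation; "ft_force": force on the tool from outside, world axes, zero at the start; "torque": the same for the moment, N m; "grip_width": finger opening in m; "gripper_force": force on a finger pad.
Only numpy, scipy, OpenCV 4.12 (cv2) and the standard library are available. Lean on these libraries where they do the work, as an engineer would, in place of code of your own. Each camera call takes 0.05 s, during which the arm holds its last target. There are 200 camera calls.

TASK

Take only the top plate off the stack of thick plates and load it lengthways into the small lever press: flat on the bed, between the two rails, its far end home against the back stop under the head, and let go of it. Then give the press's sprung lever three full strokes, each right down to the stop and fully back up. Leave the other two plates stacked where they are, do not disturb the things around, and end with the lever up.

Things in the scene. Friction and masses are not known exactly. Their poses are not given: they have to be found in the camera images.
- plate_top: the uppermost of three identical plain aluminium plates in a stack, 140 x 60 x 14 mm, 0.2 to 0.32 kg, rounded edges, a small dark dot near each end. Origin: centre of its underside. x: along its length (140), y: along its width (60), z: up through its thickness. At the start its x axis points away from the robot and to its right. The two ends are alike
- plate_mid: the middle plate of the stack, same size and axes; lies directly under the top plate, within a few mm and degrees of it. Must stay
- plate_low: the bottom plate of the stack, same size and axes, on the bench. Must stay
- press: the lever press, a grey C-frame fixed to the bench, 180 mm high. Origin: at bench level on its middle line. Turned about 45 degrees: x points into its open throat (away from the robot and to its right), y to its left, z up. Bed: top face at z 30 mm, x -40 to 100, 120 mm wide. A loaded plate reaches from x -90 to the back stop at x 50, so its front 50 mm stand out beyond the bed, free underneath
- head_front (a point): middle of the lower front edge of the press's head (press x -30, y 0, z 100 mm); axes as the press. The head overhangs the bed from here back, y +-45, up to z 170; a loaded plate sticks out 60 mm in front of it, so a gripper holding the front end must lean back out of the press, 25 to 45 degrees from vertical, to clear the head
- ram_foot (a point): underside centre of the round ram, 42 mm across, that hangs from the head (press x 10, y 0); at press z 74 mm with the lever up, z 46 with the lever down. It follows the lever
- seat (a point): point on the bed (press x -20, y 0, z 30 mm) where the origin of the loaded plate must lie; axes as the press. Two steel rails 8 mm high stand on the bed at y +-34 to +-44 mm, x -28 to 50, mouths flared outward to x -40, leaving a slot 68 mm wide. Back stop: the front face of the column, at x 50, 76 mm wide
- lever_pivot (a point): the pivot of the lever, on the right side of the head (press frame x 10, y -58, z 150 mm); the lever swings in the plane through it perpendicular to the press's x axis
- lever_grip (a point): a point on the centre line of the lever's black rubber grip, 145 mm from the pivot. The grip is a rod 25 mm in diameter, from 100 to 185 mm from the pivot. The lever sticks out from the press's right side (press -y), toward the robot and to its right, at rest 35 degrees above level
- lever (a joint): lever angle in rad: 0 = up at rest (35 degrees above level), 0.8 = down at its stop (11 degrees below level). A spring returns it by itself: 3 N at the grip at rest, about 11 N at the stop, a little more when moved fast
- bearing_carton: flat blue carton 78 x 105 x 24 mm lying in front of the press, bystander; origin centre of underside
- bearing: bearing ring 68 mm across, 20 mm high, on the flat carton, bystander; origin centre of underside
- threadlock: dark bottle with white cone nozzle, 30 x 45 x 128 mm, standing behind the stack, bystander; origin centre of underside
Not all that is in view belongs to the job. Leave any red look-alike of the plate_top alone.

How it is judged:
By the outcome, as a careful person would: the job done as asked, in the order asked, and still so for the second after the job is handed in, with the robot touching nothing.
It also fails if it takes over 61 s, if anything falls off the work surface, if the arm or the gripper's body presses on something with over 40 N, if the wrist force passes 120 N, or if a joint passes its speed limit or range.

## Working session

There is one attempt and no reset: what is moved stays moved. The work goes in short steps, Python scripts to look and compute and a tool call to move; the robot and the scene stay as the last step left them, time stands still between calls to the robot, and variables do not carry over. Pictures are saved under pics/ and viewed, at most 10 in all, crops included, and the job is handed in when it is done.

Besides the shell and the picture viewer there is one more tool, called after "Emit:" as name(argument=value, ...) on one line, values as JSON. drive_tool: Moves the arm, as the interface text tells. Its arguments: {"type":"object","properties":{"deltas":{"type":"string"}},"required":["deltas"]}

```bash
mkdir -p pics
python3 - <<'E'
from station import r
import cv2,pickle
o=r.get_obs();print(o)
d={}
for n in("scene","top","wrist"):
    s=r.snapshot(n);d[n]=s;cv2.imwrite(f"pics/{n}0.png",s["color"][:,:,::-1])
    print(n,{k:v for k,v in s.items() if k!="color"})
pickle.dump((o,d),open("s0.pkl","wb"))
E
```

```text
{'time': 0.0, 'joints': array([-7.46328016e+01,  2.01251758e+01,  9.46770730e+01, -8.34076203e-04,
        6.52655177e+01, -4.84665833e+00]), 'qd': array([ 0.06724268,  0.07363153, -0.12198759, -0.08508491,  0.10557593,
       -0.01940945]), 'effort': array([ 2.21064306e-05, -5.06100082e+01, -2.91408849e+01, -8.28654947e-05,
        4.53009648e-03,  2.43526637e-05]), 'position': array([ 0.18996892, -0.5157686 ,  0.20814961]), 'tool_rot': array([-1.79932412e+02, -4.97111433e-03,  2.02142032e+01]), 'ft_force': array([-0.66493275, -0.21981006,  0.30150691]), 'torque': array([ 0.04517501, -0.06125254, -0.01666811]), 'gripper_force': 0.0, 'grip_width': 0.08544045568916167}
scene {'fx': 401.7286502083299, 'fy': 401.7286502083299, 'cx': 259.8370458958587, 'cy': 191.76848959316865, 'origin': array([0.00386847, 1.08240358, 0.94394083]), 'orientation': array([-128.38112548,    0.41136439, -147.53750191])}
top {'fx': 442.79263690282795, 'fy': 442.79263690282795, 'cx': 262.8893749325802, 'cy': 190.91155123654426, 'origin': array([-0.28646225,  0.25328327,  1.5404665 ]), 'orientation': array([-148.47283713,   -0.35959287,  -89.28163288])}
wrist {'fx': 267.00011313626163, 'fy': 267.00011313626163, 'cx': 256.9006983790048, 'cy': 192.7416131887964, 'hand_eye': array([[ 5.76519846e-04, -9.52313410e-01, -3.05121021e-01,
         7.77542411e-02],
       [ 9.99999430e-01,  2.74974005e-04,  1.03125666e-03,
         2.82218537e-04],
       [-8.98179198e-04, -3.05121442e-01,  9.52313026e-01,
        -1.65398803e-01],
       [ 0.00000000e+00,  0.00000000e+00,  0.00000000e+00,
         1.00000000e+00]])}
```

View pics/scene0.png

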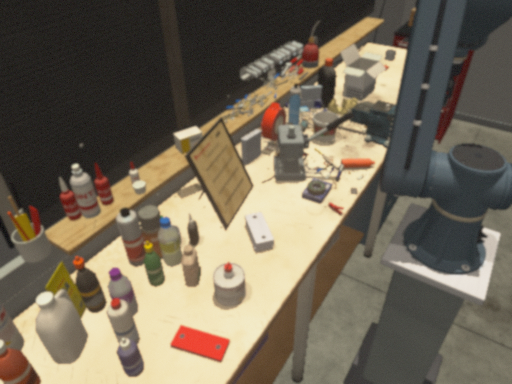

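View pics/top0.png

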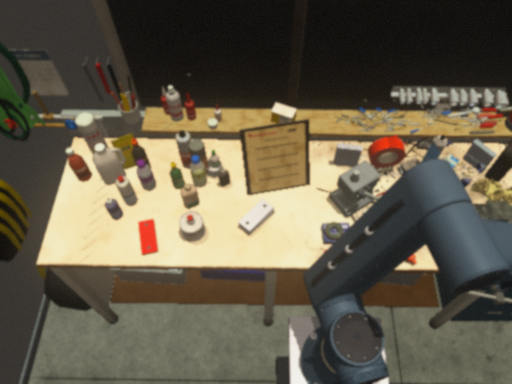

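The scene view shows the plate stack at about (259,231), the press at (291,155) and the carton with the bearing at (318,190). In the top view the stack is at (257,217), the press at (355,187) and the carton at (335,232). The red look-alike plate is at (148,237). I'll enlarge both next.

```bash
cat > h.py <<'E'
import numpy as np,cv2,pickle
from scipy.spatial.transform import Rotation as R
def rot(rpy): return R.from_euler('xyz',rpy,degrees=True).as_matrix()
def cam(s,o=None):
    if 'hand_eye' in s:
        T=np.eye(4);T[:3,:3]=rot(o['tool_rot']);T[:3,3]=o['position'];T=T@s['hand_eye'];return T[:3,:3],T[:3,3]
    return rot(s['orientation']),np.array(s['origin'])
def ray(s,uv,o=None):
    M,p=cam(s,o);d=M@np.array([(uv[0]-s['cx'])/s['fx'],(uv[1]-s['cy'])/s['fy'],1.]);return p,d/np.linalg.norm(d)
def plane(s,uv,z,o=None):
    p,d=ray(s,uv,o);return p+d*(z-p[2])/d[2]
def tri(rays):
    A=sum(np.eye(3)-np.outer(d,d) for p,d in rays);b=sum((np.eye(3)-np.outer(d,d))@p for p,d in rays);return np.linalg.solve(A,b)
def proj(s,X,o=None):
    M,p=cam(s,o);c=M.T@(np.asarray(X)-p);return np.array([s['fx']*c[0]/c[2]+s['cx'],s['fy']*c[1]/c[2]+s['cy']])
E
python3 - <<'E'
from h import *
o,d=pickle.load(open('s0.pkl','rb'))
S,T=d['scene'],d['top']
a=cv2.resize(S['color'][120:270,230:390],(800,600)[:0] or (640,600),interpolation=3)
cv2.imwrite('pics/scrop.png',a[:,:,::-1])
a=cv2.resize(T['color'][140:260,225:425],(800,480),interpolation=3)
cv2.imwrite('pics/tcrop.png',a[:,:,::-1])
print(plane(T,(257,217),.042),plane(S,(259,231),.042), plane(T,(335,232),.024),plane(S,(318,190),.024))
E
```

```text
[0.51521619 0.2764964  0.042     ] [0.51366758 0.29810753 0.042     ] [ 0.46493976 -0.02128198  0.024     ] [ 0.45577107 -0.01689899  0.024     ]
```

View pics/scrop.png

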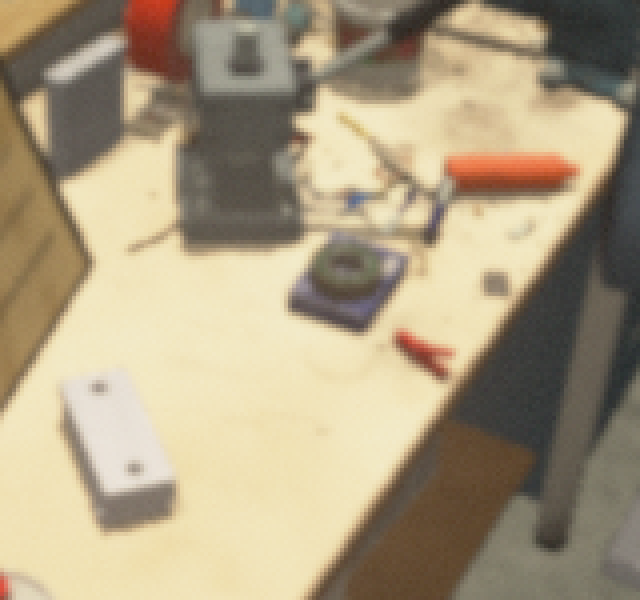

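View pics/tcrop.png

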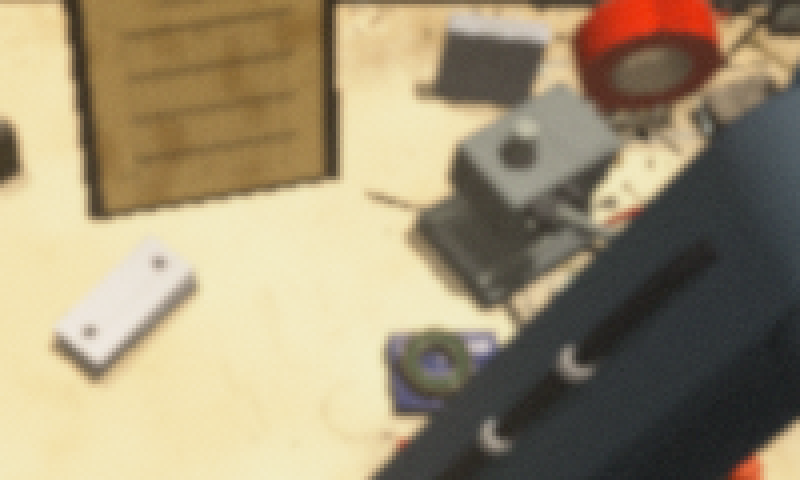

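Run:
```python
from h import *
np.set_printoptions(precision=4,suppress=True)
o,d=pickle.load(open('s0.pkl','rb'))
S,T=d['scene'],d['top']
s=lambda u,v:((u+.5)/4+229.5,(v+.5)/4+119.5)
t=lambda u,v:((u+.5)/4+224.5,(v+.5)/4+139.5)
def both(n,a,b):
    p=[ray(S,s(*a)),ray(T,t(*b))];X=tri(p);print(n,X,'res',[np.linalg.norm(np.cross(X-q,e)) for q,e in p]);return X
a=both('dotA',(99,388),(159,263));b=both('dotB',(133,468),(90,331));print((a+b)/2,np.degrees(np.arctan2(*(a-b)[1::-1])),np.linalg.norm(a-b))
H=[both('hFL',(195,95),(455,155)),both('hFR',(300,95),(500,212)),both('hBL',(192,20),(565,85)),both('hBR',(285,20),(622,148))]
both('bearing',(347,268),(438,360))
for n,c in(('FL',(415,238)),('FR',(490,305))): print('bed',n,plane(T,t(*c),.03))
for n,c in(('FL',(180,222)),('FR',(298,217))): print('bedS',n,plane(S,s(*c),.03))
```

```text
dotA [0.5647 0.2487 0.0433] res [np.float64(0.0012620871926488913), np.float64(0.0012620871926489446)]
dotB [0.49   0.3135 0.0428] res [np.float64(0.0008799442265092178), np.float64(0.000879944226509211)]
[0.5274 0.2811 0.0431] -40.950277864338865 0.09885682128986961
hFL [ 0.6281 -0.0254  0.1599] res [np.float64(0.006803920763755904), np.float64(0.006803920763755992)]
hFR [ 0.5453 -0.0578  0.1766] res [np.float64(0.0024076446357893227), np.float64(0.0024076446357892993)]
hBL [ 0.699  -0.1344  0.1687] res [np.float64(0.0029965802352950005), np.float64(0.002996580235294829)]
hBR [ 0.622  -0.1783  0.1726] res [np.float64(8.372866049399764e-05), np.float64(8.37286604940761e-05)]
bearing [ 0.4652 -0.0159  0.0384] res [np.float64(0.0022733042267645007), np.float64(0.0022733042267644374)]
bed FL [ 0.6063 -0.0044  0.03  ]
bed FR [ 0.5321 -0.0723  0.03  ]
bedS FL [ 0.6359 -0.0053  0.03  ]
bedS FR [ 0.543  -0.0728  0.03  ]
```

Emit:
drive_tool(deltas="0 0 0.95 0 0 1 85;0 0 0.95 0 0 1 85;0 0 0.95 0 0 1 85;0 0 0.95 0 0 1 85;0.3 0.7 0 0 0 1 85;0.3 0.7 0 0 0 1 85;0.3 0.7 0 0 0 1 85;0.3 0.7 0 0 0 1 85;0.3 0.7 0 0 0 1 85;0.3 0.7 0 0 0 1 85;0.3 0.7 0 0 0 1 85;0.3 0.7 0 0 0 1 85")

```text
time: 1.35
position: [0.3103, -0.2346, 0.3986]
tool_rot: [-180.0, -0.0, 80.4]
ft_force: [0.7, -1.7, -0.6]
grip_width: 0.085
gripper_force: 0.0
```

Emit:
drive_tool(deltas="0.3 0.7 0 0 0 1 85;0.3 0.7 0 0 0 1 85;0.3 0.7 0 0 0 1 85;0.3 0.7 0 0 0 1 85;0.3 0.7 0 0 0 1 85;0.3 0.7 0 0 0 1 85;0.3 0.7 0 0 0 1 85;0.3 0.7 0 0 0 1 85;0.3 0.7 0 0 0 1 85;0.3 0.7 0 0 0 1 85;0 0 0 0 0 1 85;0 0 0 0 0 1 85")

```text
time: 2.55
position: [0.4601, 0.1149, 0.3981]
tool_rot: [-179.9, -0.0, 140.5]
ft_force: [-0.4, -0.3, -0.0]
grip_width: 0.0852
gripper_force: 0.0
```

```bash
cat >> h.py <<'E'
def shot(name):
    from station import r
    o=r.get_obs();d={n:r.snapshot(n) for n in('wrist','scene','top')};pickle.dump((o,d),open(name+'.pkl','wb'))
    return o,d
E
python3 - <<'E'
from h import *
o,d=shot('s1');W=d['wrist']
cv2.imwrite('pics/w1.png',cv2.resize(W['color'],(800,600),interpolation=3)[:,:,::-1])
print(o['joints'])
E
```

```text
[ 8.39431378e+00  4.30458321e+00  8.80986200e+01 -6.05342978e-04
  8.76682093e+01 -4.21390646e+01]
```

View pics/w1.png

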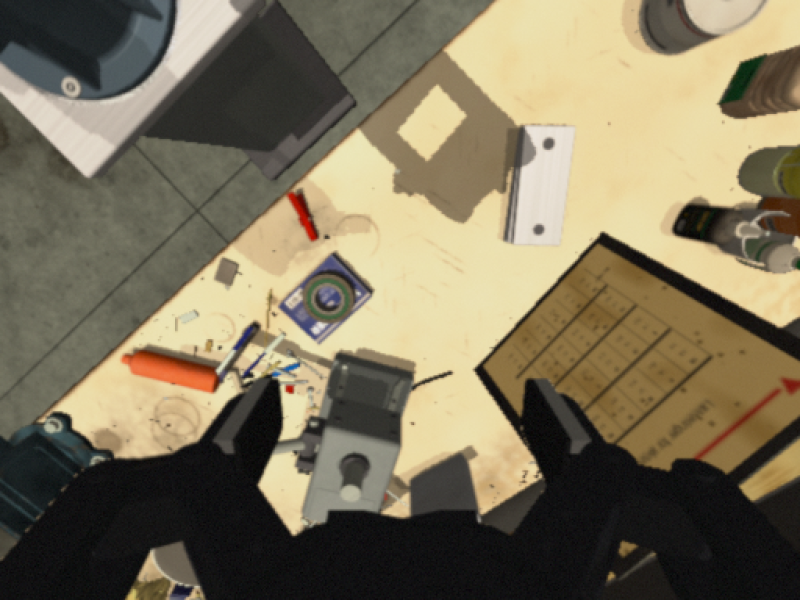

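The wrist view, at 1.56x, shows the plate stack with its dots at (549,144) and (539,230), and the press at about (365,430). The carton is at (326,297), and the leaning board has its near corner at (480,370). I'll zoom in on the press in both the wrist and top views.

Run:
```python
from h import *
o,d=pickle.load(open('s1.pkl','rb'))
w=cv2.resize(d['wrist']['color'][215:335,185:265],(400,600),interpolation=3)
t=cv2.resize(d['top']['color'][150:225,310:390],(400,375),interpolation=3)
im=np.zeros((600,800,3),np.uint8);im[:,:400]=w;im[:375,400:]=t
cv2.imwrite('pics/z1.png',im[:,:,::-1])
```

```text
(no output)
```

View pics/z1.png

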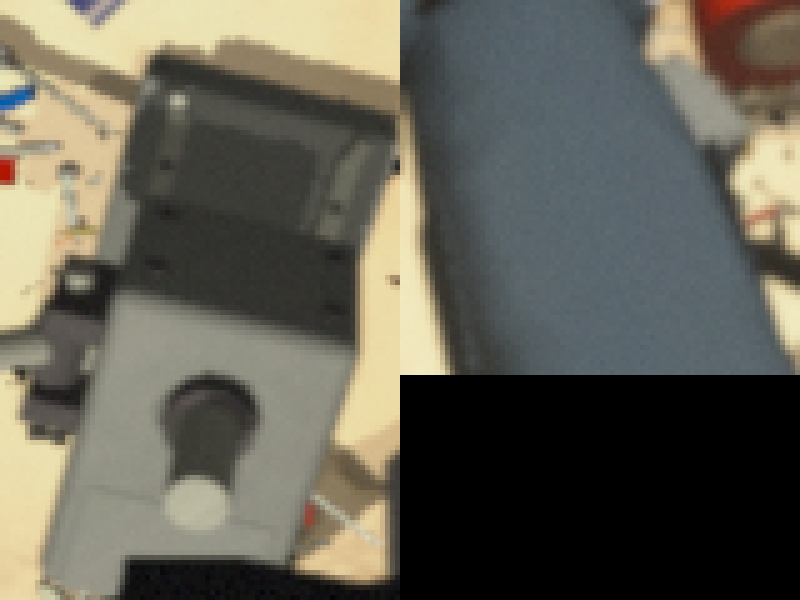

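The zoom shows the bed's front top edge from (148,80) to (392,138). The head's lower front edge runs (130,205) to (355,245), and its upper front edge (118,288) to (355,350). Both rails are visible, and nothing is in the slot.

Run:
```python
from h import *
np.set_printoptions(precision=4,suppress=True)
o,d=pickle.load(open('s1.pkl','rb'));W=d['wrist'];S=d['scene']
o0,d0=pickle.load(open('s0.pkl','rb'));S0,T0=d0['scene'],d0['top']
c=lambda u,v:((u+.5)/5+184.5,(v+.5)/5+214.5)
w=lambda u,v:((u+.5)/1.5625-.5,(v+.5)/1.5625-.5)
s=lambda u,v:((u+.5)/4+229.5,(v+.5)/4+119.5)
t=lambda u,v:((u+.5)/4+224.5,(v+.5)/4+139.5)
for n,a,b,z in(('bedF',(148,80),(392,138),.03),('headlow',(130,205),(355,245),.1),('headtop',(118,288),(355,350),.17)):
    L,Rr=plane(W,c(*b),z,o),plane(W,c(*a),z,o);v=L-Rr
    print(n,'L',L[:2],'R',Rr[:2],'mid',(L+Rr)[:2]/2,'w',np.linalg.norm(v),'yaw_x',np.degrees(np.arctan2(v[1],v[0]))-90)
for n,a,b in(('sideR',(148,80),(110,220)),('sideL',(392,138),(366,240))):
    v=plane(W,c(*b),.03,o)-plane(W,c(*a),.03,o);print(n,np.degrees(np.arctan2(v[1],v[0])))
def m(n,*r):
    X=tri(r);print(n,X,'res',[round(float(np.linalg.norm(np.cross(X-p,e))),4) for p,e in r]);return X
hl=m('headTopFL',ray(W,c(355,350),o),ray(S0,s(195,95)),)
hr=m('headTopFR',ray(W,c(118,288),o),ray(S0,s(300,95)))
m('knob',ray(W,c(197,490),o),ray(T0,t(519,130)))
a=m('dA',ray(W,w(539,230),o),ray(S0,s(99,388)),ray(T0,t(159,263)))
b=m('dB',ray(W,w(549,144),o),ray(S0,s(133,468)),ray(T0,t(90,331)))
print('stack',(a+b)/2,np.degrees(np.arctan2(*(a-b)[1::-1])))
C=[plane(W,w(*p),.042,o) for p in((522,125),(576,126),(560,244),(512,244))];print(np.array(C),np.mean(C,0))
m('boardcorner',ray(W,w(479,370),o),ray(S0,s(92,265)),ray(T0,t(95,215)))
m('boardtop',ray(W,w(602,236),o),ray(S0,(193,160)),ray(T0,t(95,215)))
m('bearing',ray(W,w(328,296),o),ray(S0,s(347,268)))
for p in((333,252),(372,290),(322,342),(280,302)): print('carton',plane(W,w(*p),.024,o))
```

```text
bedF L [ 0.6297 -0.0082] R [ 0.5395 -0.0731] mid [ 0.5846 -0.0406] w 0.11123514110348645 yaw_x -54.25097138564746
headlow L [ 0.6272 -0.0269] R [ 0.5568 -0.084 ] mid [ 0.592  -0.0555] w 0.0905919507435601 yaw_x -50.94481979806732
headtop L [ 0.6252 -0.0248] R [ 0.5543 -0.0715] mid [ 0.5897 -0.0482] w 0.08489822567984599 yaw_x -56.57537357125824
sideR -55.90005301431027
sideL -51.90748598041096
headTopFL [ 0.6342 -0.0299  0.1592] res [0.0025, 0.0025]
headTopFR [ 0.5546 -0.0764  0.1629] res [0.0025, 0.0025]
knob [ 0.6056 -0.0722  0.2216] res [0.0013, 0.0013]
dA [0.5647 0.2487 0.0432] res [0.0002, 0.0012, 0.0013]
dB [0.4893 0.3136 0.0433] res [0.001, 0.0006, 0.0013]
stack [0.527  0.2811 0.0432] -40.735632883631794
[[0.4514 0.3009 0.042 ]
 [0.492  0.3485 0.042 ]
 [0.5964 0.2594 0.042 ]
 [0.5581 0.2128 0.042 ]] [0.5245 0.2804 0.042 ]
boardcorner [0.57   0.216  0.1765] res [0.1168, 0.0272, 0.0956]
boardtop [0.606  0.3085 0.2081] res [0.0657, 0.1322, 0.0737]
bearing [ 0.4619 -0.013   0.0398] res [0.0, 0.0]
carton [0.4235 0.0275 0.024 ]
carton [0.4952 0.0331 0.024 ]
carton [ 0.5082 -0.0705  0.024 ]
carton [ 0.4286 -0.0746  0.024 ]
```

Run:
```python
from h import *
np.set_printoptions(precision=4,suppress=True)
o,d=pickle.load(open('s1.pkl','rb'));W=d['wrist']
o0,d0=pickle.load(open('s0.pkl','rb'));S0,T0=d0['scene'],d0['top']
w=lambda u,v:((u+.5)/1.5625-.5,(v+.5)/1.5625-.5)
for r in ([ray(W,w(602,234),o),ray(S0,(231,222)),ray(T0,(248,193))],[ray(W,w(478,370),o),ray(S0,(252,182)),ray(T0,(309,184))],[ray(S0,(190,157)),ray(T0,(241,127))],[ray(S0,(220,123)),ray(T0,(308,121))]):
    X=tri(r);print(X,[round(float(np.linalg.norm(np.cross(X-p,e))),4) for p,e in r])
```

```text
[0.6196 0.3102 0.0405] [0.003, 0.0032, 0.005]
[0.6859 0.0703 0.021 ] [0.0025, 0.0054, 0.0042]
[0.747  0.3363 0.2766] [0.0124, 0.0124]
[0.8134 0.0879 0.2512] [0.0034, 0.0034]
```

Emit:
drive_tool(deltas="0.09 0.56 -0.79 0 0 -0.2 80;0.09 0.56 -0.79 -0.71 -0.82 0 80;0.09 0.56 -0.79 -0.71 -0.82 0 80;0.09 0.56 -0.79 -0.71 -0.82 0 80;0.09 0.56 -0.79 -0.71 -0.82 0 80;0.09 0.56 -0.79 -0.71 -0.82 0 80;0.09 0.56 -0.79 0 0 0 80;0 0 0 0 0 0 80;0 0 0 0 0 0 80")

```text
time: 3.6
position: [0.4914, 0.3097, 0.1216]
tool_rot: [-179.9, 27.1, 139.2]
ft_force: [0.4, 0.1, 0.3]
grip_width: 0.0805
gripper_force: 0.0
```

Run:
```python
from h import *
o,d=shot('s2');W=d['wrist']
print(o['position'],o['tool_rot'],o['joints'],rot(o['tool_rot']))
cv2.imwrite('pics/w2.png',cv2.resize(W['color'],(800,600),interpolation=3)[:,:,::-1])
```

```text
[0.49138478 0.30970773 0.12161558] [-179.88208451   27.10462369  139.18731821] [ 40.4433641   29.42646892  99.29102348 -34.6299937   52.4653557
  13.07504   ] [[-0.6737301   0.65429643  0.3434879 ]
 [ 0.5818085   0.75623596 -0.29934268]
 [-0.45561674 -0.00183199 -0.89017415]]
```

View pics/w2.png

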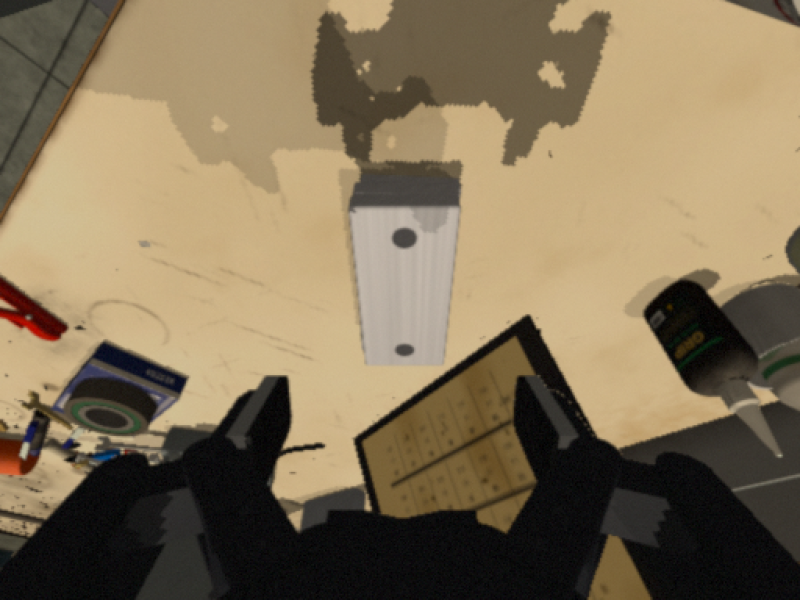

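The wrist view (1.56x) shows the stack between the finger directions. The top plate's dots are at (404,238) and (404,350), and its corners at (350,208), (460,206), (444,364) and (365,365).

Run:
```python
from h import *
np.set_printoptions(precision=4,suppress=True)
o,d=pickle.load(open('s2.pkl','rb'));W=d['wrist'];o1,d1=pickle.load(open('s1.pkl','rb'));W1=d1['wrist']
w=lambda u,v:((u+.5)/1.5625-.5,(v+.5)/1.5625-.5)
A=tri([ray(W,w(404,350),o),ray(W1,w(539,230),o1)]);B=tri([ray(W,w(404,238),o),ray(W1,w(549,144),o1)])
print(A,B,(A+B)/2,np.degrees(np.arctan2(*(A-B)[1::-1])))
a,b=plane(W,w(404,350),.042,o),plane(W,w(404,238),.042,o);c=(a+b)/2;v=a-b;print(c,np.degrees(np.arctan2(v[1],v[0])),np.linalg.norm(v))
C=np.array([plane(W,w(*p),.042,o) for p in((350,208),(460,206),(444,364),(365,365))]);print(C.mean(0),np.linalg.norm(C[0]-C[1]),np.linalg.norm(C[0]-C[3]))
c=(c+C.mean(0))/2;R_=rot(o['tool_rot']);print('tool y offset of TCP from axis',(o['position']-c)@R_[:,1],'px',(o['position']-c)[:2]@(v/np.linalg.norm(v))[:2])
```

```text
[0.5644 0.2484 0.043 ] [0.4883 0.3134 0.0425] [0.5263 0.2809 0.0428] -40.52672755190807
[0.5267 0.2803 0.042 ] -40.609171611457526 0.10072845068758596
[0.526  0.2814 0.042 ] 0.0581178837553466 0.1385811960685984
tool y offset of TCP from axis -0.0011982269881291047 px -0.04531655880611381
```

Emit:
drive_tool(deltas="0.01 0.01 -0.5 0 0 0 80;0 0 -0.5 0 0 0 80;0 0 -0.5 0 0 0 80;0 0 -0.2 0 0 0 80;0 0 -0.1 0 0 0 80;0 0 0 0 0 0 80;0 0 0 0 0 0 80")

```text
time: 4.45
position: [0.4927, 0.3107, 0.0335]
tool_rot: [179.9, 27.1, 139.2]
ft_force: [-0.1, 0.7, -0.2]
grip_width: 0.0802
gripper_force: 0.0
```

Emit:
drive_tool(deltas="0 0 -0.03 0 0 0 75;0 0 0 0 0 0 55;0 0 0 0 0 0 45;0 0 0 0 0 0 45;0 0 0 0 0 0 45;0 0 0 0 0 0 45;0 0 0 0 0 0 45;0 0 0 0 0 0 45")

```text
time: 5.25
position: [0.4921, 0.3104, 0.0307]
tool_rot: [-179.9, 27.1, 139.2]
ft_force: [-0.8, 0.5, -0.0]
grip_width: 0.0451
gripper_force: 0.0
```

Emit:
drive_tool(deltas="0 0 0.1 0 0 0 45;0 0 0.2 0 0 0 45;0 0 0.2 0 0 0 45;0 0 0.2 0 0 0 45;0 0 0.2 0 0 0 45;0 0 0 0 0 0 45;0 0 0 0 0 0 45")

```text
time: 5.95
position: [0.4921, 0.3104, 0.0759]
tool_rot: [-180.0, 27.1, 139.2]
ft_force: [-0.7, 0.5, -0.3]
grip_width: 0.0455
gripper_force: 0.0
```

Run:
```python
from h import *
o,d=shot('s3');W=d['wrist']
print(o['position'],o['tool_rot'],o['joints'])
im=np.zeros((600,800,3),np.uint8);im[:,:500]=cv2.resize(W['color'][100:340,170:370],(500,600),interpolation=3)
im[:300,500:]=cv2.resize(d['scene']['color'][200:260,230:290],(300,300),interpolation=3)
cv2.imwrite('pics/w3.png',im[:,:,::-1])
```

```text
[0.49206605 0.31042193 0.07592081] [-179.97639382   27.11890786  139.21091851] [ 40.45210417  33.51629187 100.43651342 -37.23500932  48.13022867
  17.08774618]
```

View pics/w3.png

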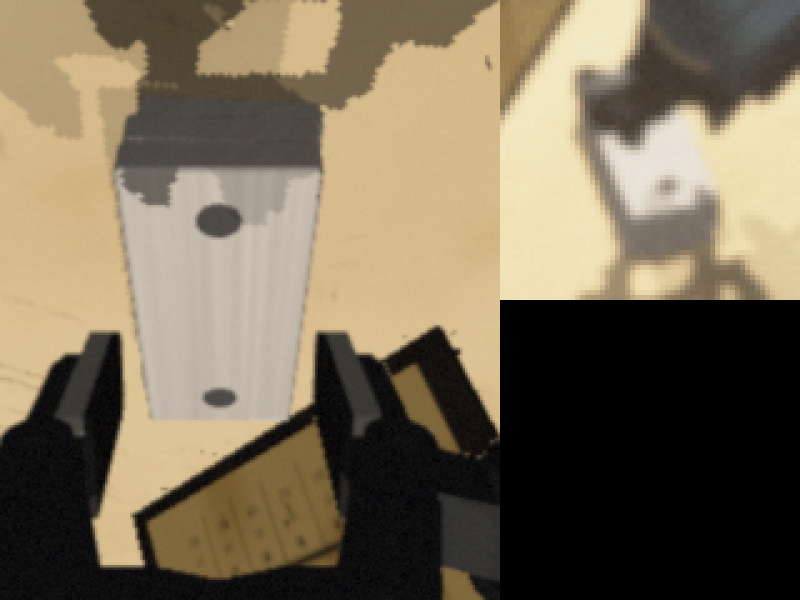

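The fingers closed to 45 mm above the plate without touching it: the stack is intact, with the dots at (218,220) and (219,397) in the crop. The pad corners in this picture put the real tips about 30 mm behind the reported TCP. I'll check that with a gentle downward touch.

Emit:
drive_tool(deltas="0 0 -0.4 0 0 0 45;0 0 -0.4 0 0 0 45;0 0 -0.15 0 0 0 45;0 0 -0.05 0 0 0 45;0 0 0 0 0 0 45")

```text
time: 6.6
position: [0.4921, 0.3104, 0.0258]
tool_rot: [-179.9, 27.1, 139.2]
ft_force: [0.1, -1.0, 0.8]
grip_width: 0.0448
gripper_force: 0.0
```

Emit:
drive_tool(deltas="0 0 -0.05 0 0 0 45;0 0 0 0 0 0 45")

```text
time: 6.8
position: [0.4923, 0.3106, 0.0237]
tool_rot: [180.0, 27.1, 139.2]
ft_force: [0.2, 0.2, -1.0]
grip_width: 0.045
gripper_force: 0.1
```

Emit:
drive_tool(deltas="0 0 -0.05 0 0 0 45;0 0 0 0 0 0 45")

```text
time: 7.0
position: [0.4926, 0.3107, 0.023]
tool_rot: [180.0, 27.2, 139.2]
ft_force: [-8.5, -2.0, 22.6]
grip_width: 0.0449
gripper_force: 11.0
```

Emit:
drive_tool(deltas="0 0 0.2 0 0 0 45;0 0 0 0 0 0 80;0 0 0 0 0 0 80;0 0 0 0 0 0 80;0 0 0 0 0 0 80;0.17 -0.14 0 0 0 0 80;0 0 -0.2 0 0 0 80;0 0 -0.22 0 0 0 80;0 0 0 0 0 0 80")

```text
time: 7.9
position: [0.4997, 0.3025, 0.0076]
tool_rot: [-179.8, 27.1, 139.3]
ft_force: [-0.5, -0.3, -0.0]
grip_width: 0.0802
gripper_force: 0.0
```

Run:
```python
from h import *
o,d=shot('s4');W=d['wrist']
print(o['position'],o['tool_rot'],o['ft_force'],o['grip_width'])
cv2.imwrite('pics/w4.png',cv2.resize(W['color'][100:300,130:390],(780,600),interpolation=3)[:,:,::-1])
```

```text
[0.49966825 0.30254546 0.00757118] [-179.75425494   27.07803598  139.28969256] [-0.5482625  -0.32909884 -0.03145152] 0.08016227457561327
```

View pics/w4.png

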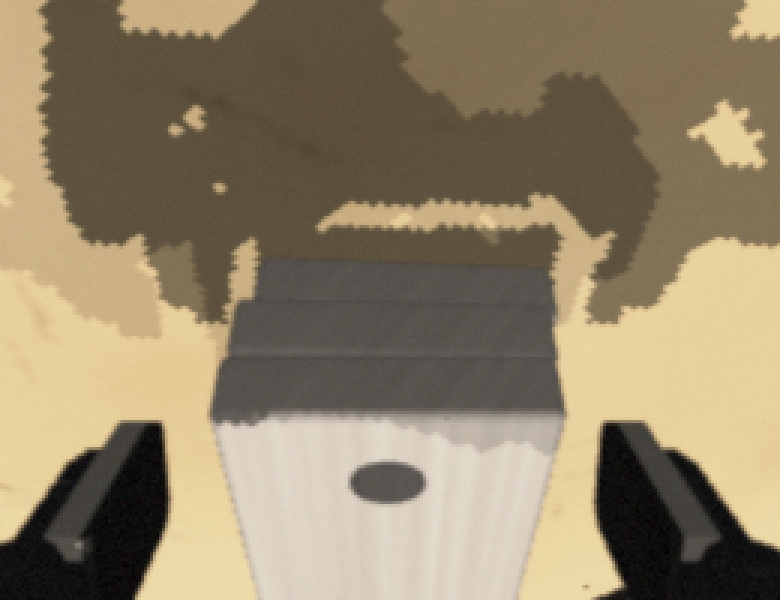

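The close-up shows the fingers straddling the top plate, with its near dot at (387,482). The three plate layers are clearly visible, slightly staggered, and there is ample clearance on both sides. I'll raise a little and close.

Emit:
drive_tool(deltas="0 0 0.04 0 0 0 80;0 0 0 0 0 0 70;0 0 0 0 0 0 45;0 0 0 0 0 0 45;0 0 0 0 0 0 45;0 0 0 0 0 0 45;0 0 0 0 0 0 45")

```text
time: 8.75
position: [0.5006, 0.3037, 0.0125]
tool_rot: [-180.0, 27.1, 139.2]
ft_force: [-4.6, 3.0, 9.7]
grip_width: 0.0581
gripper_force: 62.4
```

Emit:
drive_tool(deltas="0 0 0.05 0 0 0 45;0 0 0.1 0 0 0 45;0 0 0.1 0 0 0 45;0 0 0.1 0 0 0 45;0 0 0.1 0 0 0 45;0 0 0.15 0 0 0 45;0 0 0 0 0 0 45;0 0 0 0 0 0 45")

```text
time: 9.55
position: [0.5006, 0.3034, 0.0419]
tool_rot: [-180.0, 27.1, 139.2]
ft_force: [-0.9, 0.3, -3.6]
grip_width: 0.0583
gripper_force: 64.5
```

Run:
```python
from h import *
o,d=shot('s5');W=d['wrist']
print(o['position'],o['tool_rot'],o['ft_force'],o['grip_width'])
cv2.imwrite('pics/w5.png',W['color'][:,:,::-1])
# dark dots: blobs in bright region
g=cv2.cvtColor(W['color'],cv2.COLOR_RGB2GRAY);hsv=cv2.cvtColor(W['color'],cv2.COLOR_RGB2HSV)
white=((hsv[...,1]<40)&(g>110)).astype(np.uint8)
n,l,st,c=cv2.connectedComponentsWithStats(white)
for i in np.argsort(-st[1:,4])[:4]+1: print('white',st[i],c[i])
m=(l==(np.argmax(st[1:,4])+1)).astype(np.uint8)
cs,h=cv2.findContours(m,cv2.RETR_CCOMP,cv2.CHAIN_APPROX_NONE)
for k,cc in enumerate(cs):
    if h[0][k][3]>=0 and cv2.contourArea(cc)>15: print('hole',cc.reshape(-1,2).mean(0),cv2.contourArea(cc))
# column profile on center line of front end
print(g[100:300:4,258])
S=d['scene']['color'];print(S.shape)
```

```text
[0.50058931 0.30344765 0.04188111] [-179.97268603   27.11647653  139.20862599] [-0.92944941  0.27544204 -3.64333555] 0.0582516111196177
white [ 205  230  110   95 8017] [258.19308968 273.32268929]
white [215 203   7  10  41] [217.70731707 208.14634146]
white [ 70 307   8   7  18] [ 72.94444444 309.94444444]
white [ 62 305   9   4  15] [ 66.26666667 306.6       ]
hole [257.         316.52941176] 81.0
hole [256.78181818 252.63636364] 257.5
[ 79  77  78  77  77  78  78  79 163 174  83  80  79  79  79  80  79  78
  82  90  82  80  81  28  31  30  40  82  73  78  77  82  83 157 175 206
 206  82  80  80 182 204 206 205 206 205 206 204 207 205]
(384, 512, 3)
```

Run:
```python
from h import *
from scipy.optimize import least_squares
np.set_printoptions(precision=4,suppress=True)
o,d=pickle.load(open('s5.pkl','rb'));W=d['wrist']
for dz in(.026,.0294,.032): print(dz,[proj(W,np.array(p)+[0,0,dz],o) for p in((.5644,.2484,.042),(.4883,.3134,.042))])
# solve plate position & pitch: dots 100mm apart symmetric, yaw
obs=np.array([[257,316.5],[256.8,252.6]])
for L in(.0985,.1):
    def f(q):
        v=np.array([np.cos(q[4])*np.cos(q[3]),np.cos(q[4])*np.sin(q[3]),np.sin(q[4])])*L/2
        return np.concatenate([proj(W,q[:3]+v,o)-obs[0],proj(W,q[:3]-v,o)-obs[1],[(q[4])*0]])
    # scan height -> pitch
    for z in(.068,.072,.076):
        g=lambda p:f([p[0],p[1],z,p[2],p[3]])[:4]
        s=least_squares(g,[.526,.281,-.71,0.]);print(L,z,s.x[:2],np.degrees(s.x[2:]),s.cost)
```

```text
0.026 [array([257.5032, 314.9133]), array([256.9577, 247.315 ])]
0.0294 [array([257.5084, 319.1637]), array([256.9566, 252.4899])]
0.032 [array([257.5125, 322.4771]), array([256.9558, 256.561 ])]
0.0985 0.068 [0.5296 0.2777] [-40.688  -0.111] 1.8621257305246478e-23
0.0985 0.072 [0.5236 0.283 ] [-40.6921  -1.3459] 2.4233807008389483e-26
0.0985 0.076 [0.5175 0.2882] [-40.6962  -2.5694] 3.2311742677852644e-27
0.1 0.068 [0.5298 0.2776] [-40.6894  -0.5079] 5.2506581851510546e-27
0.1 0.072 [0.5237 0.2828] [-40.6934  -1.7207] 8.077935669463161e-27
0.1 0.076 [0.5177 0.2881] [-40.6973  -2.9226] 1.4944180988506848e-26
```

Run:
```python
from h import *
np.set_printoptions(precision=4,suppress=True)
o,d=pickle.load(open('s1.pkl','rb'));W=d['wrist']
g=cv2.GaussianBlur(cv2.cvtColor(W['color'],cv2.COLOR_RGB2GRAY),(3,3),.7).astype(np.float32)
c=lambda u,v:np.array([(u+.5)/5+184.5,(v+.5)/5+214.5])
def edge(a,b,n=25,w=3,sgn=0):
    a,b=c(*a),c(*b);t=(b-a)/np.linalg.norm(b-a);nn=np.array([-t[1],t[0]]);P=[]
    for k in np.linspace(.08,.92,n):
        s=np.arange(-w,w+.01,.25);q=a+(b-a)*k+s[:,None]*nn
        p=cv2.remap(g,q[:,0].astype(np.float32)[None],q[:,1].astype(np.float32)[None],cv2.INTER_LINEAR)[0]
        gr=np.gradient(p);j=np.argmax(abs(gr));wt=abs(gr)[max(0,j-3):j+4];P.append(a+(b-a)*k+nn*(s[max(0,j-3):j+4]@wt/wt.sum()))
    P=np.array(P);l=cv2.fitLine(P.astype(np.float32),cv2.DIST_HUBER,0,.01,.01).ravel();r=(P-l[2:])@np.array([-l[1],l[0]])
    return l[2:],l[:2],np.median(abs(r))
def inter(e,f):
    s=np.linalg.solve(np.c_[e[1],-f[1]],f[0]-e[0]);return e[0]+s[0]*e[1]
E={n:edge(*p) for n,p in dict(hF=((118,288),(355,350)),hR=((112,310),(45,560)),hL=((355,350),(297,550)),lowF=((135,206),(352,246)),bF=((155,82),(388,137)),bR=((145,90),(112,220)),bL=((393,140),(364,245))).items()}
def yaw(e,z):
    v=plane(W,e[0]+20*e[1],z,o)-plane(W,e[0],z,o);return np.degrees(np.arctan2(v[1],v[0]))
for n,e in E.items(): print(n,'res',e[2],'yaw',yaw(e,dict(h=.168,l=.1,b=.03)[n[0]]))
for n,z,l,r_ in(('hF',.168,'hL','hR'),('bF',.03,'bL','bR')):
    L,Rr=plane(W,inter(E[n],E[l]),z,o),plane(W,inter(E[n],E[r_]),z,o);print(n,L,Rr,(L+Rr)/2,np.linalg.norm(L-Rr))
# rail inner gap profile across slot at several rows
px=np.array([np.cos(np.radians(-54)),np.sin(np.radians(-54))]);py=np.array([-px[1],px[0]])
O=.418*px+.448*py;print('O',O)
for x in(-.036,-.03,-.024):
    print(x,[int(g[tuple(np.round(proj(W,[*(O+x*px+y*py),.03 if abs(y)<.034 else .036],o)).astype(int)[::-1])]) for y in np.arange(-.064,.065,.004)])
```

```text
hF res 0.14503857037753703 yaw 33.968025746307326
hR res 0.1899901700005375 yaw 122.88276295680939
hL res 0.40002578028624936 yaw 123.0335470078194
lowF res 0.265174156199706 yaw 34.89339445877721
bF res 0.25757589206998804 yaw 35.81212728078282
bR res 0.1453176659477027 yaw 121.83264256752774
bL res 0.25334172692346785 yaw 120.71671084288329
hF [ 0.628  -0.0233  0.168 ] [ 0.5552 -0.0724  0.168 ] [ 0.5916 -0.0479  0.168 ] 0.087750864573921
bF [ 0.6346 -0.0039  0.03  ] [ 0.5384 -0.0734  0.03  ] [ 0.5865 -0.0387  0.03  ] 0.11862722572858407
O [ 0.6081 -0.0748]
-0.036 [99, 98, 102, 96, 77, 104, 134, 101, 81, 81, 81, 81, 82, 81, 83, 81, 79, 82, 81, 82, 81, 82, 81, 80, 80, 78, 79, 97, 88, 84, 92, 104, 78]
-0.03 [194, 162, 106, 64, 64, 66, 94, 95, 76, 76, 80, 76, 78, 73, 78, 80, 79, 81, 75, 75, 79, 80, 82, 81, 81, 79, 89, 102, 87, 83, 89, 83, 139]
-0.024 [201, 172, 113, 62, 60, 64, 79, 77, 66, 62, 60, 60, 59, 60, 62, 61, 63, 61, 61, 61, 61, 63, 64, 77, 79, 85, 104, 96, 87, 83, 98, 145, 200]
```

Emit:
drive_tool(deltas="0 0 0.5 0 0 0 45;0 0 0.5 0 0 0 45;0.02 -0.74 0 0 0 -0.53 45;0.02 -0.74 0 0 0 -0.53 45;0.02 -0.74 0 0 0 -0.53 45;0.02 -0.74 0 0 0 -0.53 45;0.02 -0.74 0 0 0 -0.53 45;0.03 -0.74 0 0 0 -0.55 45;0 0 -0.3 0 0 0 45;0 0 -0.3 0 0 0 45;0 0 0 0 0 0 45;0 0 0 0 0 0 45")

```text
time: 10.9
position: [0.507, 0.0814, 0.0618]
tool_rot: [-179.9, 27.1, 123.3]
ft_force: [-0.7, -0.2, -2.6]
grip_width: 0.0579
gripper_force: 65.6
```

```bash
cat > pr.py <<'E'
from h import *
np.set_printoptions(precision=4,suppress=True)
a=np.radians(-56.7);px=np.array([np.cos(a),np.sin(a)]);py=np.array([-px[1],px[0]]);O=np.array([.6083,-.0725])
def tcp(o):
    q=o['position'][:2]-O;print('TCP press x,y,z mm',1e3*np.array([q@px,q@py,o['position'][2]]),'rpy',o['tool_rot'],'F',o['ft_force'],'grip',o['grip_width'],o['gripper_force'],'t',o['time'])
def dots(W):
    g=cv2.cvtColor(W['color'],cv2.COLOR_RGB2GRAY);hsv=cv2.cvtColor(W['color'],cv2.COLOR_RGB2HSV)
    white=((hsv[...,1]<40)&(g>110)).astype(np.uint8);n,l,st,c=cv2.connectedComponentsWithStats(white)
    i=np.argmax(st[1:,4])+1;m=(l==i).astype(np.uint8);cs,h=cv2.findContours(m,cv2.RETR_CCOMP,cv2.CHAIN_APPROX_NONE)
    print('plate',st[i],[(cc.reshape(-1,2).mean(0),cv2.contourArea(cc)) for k,cc in enumerate(cs) if h[0][k][3]>=0 and cv2.contourArea(cc)>15])
E
python3 - <<'E'
from pr import *
o,d=shot('s6');tcp(o);dots(d['wrist'])
cv2.imwrite('pics/s6.png',d['scene']['color'][:,:,::-1]);cv2.imwrite('pics/w6.png',d['wrist']['color'][:,:,::-1])
# remaining stack: white region in top and scene near old place, before/after
for n in('scene','top'):
    for f in('s0','s6'):
        s=pickle.load(open(f+'.pkl','rb'))[1][n];hsv=cv2.cvtColor(s['color'],cv2.COLOR_RGB2HSV)
        u,v=proj(s,[.526,.281,.03]).astype(int);m=np.zeros((384,512),np.uint8);m[v-30:v+30,u-30:u+30]=((hsv[...,1]<35)&(hsv[...,2]>140))[v-30:v+30,u-30:u+30]
        k,l,st,c=cv2.connectedComponentsWithStats(m);i=np.argmax(st[1:,4])+1
        pts=np.argwhere(l==i)[:,::-1].astype(np.float32);rr=cv2.minAreaRect(pts);print(n,f,st[i],plane(s,c[i],.042 if f=='s0' else .028),rr)
E
```

```text
TCP press x,y,z mm [-184.2675   -0.1417   61.7764] rpy [-179.9068   27.1141  123.2578] F [-0.6913 -0.242  -2.6352] grip 0.057910360057034455 65.62549710273743 t 10.9
plate [ 203  229  112   96 8339] [(array([257.    , 316.6176]), 74.0), (array([256.9815, 252.6111]), 249.0)]
scene s0 [246 212  27  32 507] [0.5237 0.2843 0.042 ] ((258.6379089355469, 227.34483337402344), (32.68238067626953, 17.64105796813965), 68.19859313964844)
scene s6 [247 215  26  32 524] [0.5231 0.2835 0.028 ] ((259.20001220703125, 230.1000213623047), (32.57146072387695, 18.024980545043945), 71.56504821777344)
top s0 [239 200  33  31 470] [0.5249 0.2819 0.042 ] ((255.7935791015625, 214.81190490722656), (14.435495376586914, 34.225399017333984), 46.7357063293457)Traceback (most recent call last):
  File "<stdin>", line 9, in <module>
    return _wrapfunc(a, 'argmax', axis=axis, out=out, **kwds)
    return bound(*args, **kwds)
ValueError: attempt to get argmax of an empty sequence
```

Emit:
drive_tool(deltas="0 0 -0.4 0 0 0 45;0 0 -0.3 0 0 0 45;0 0 -0.13 0 0 0 45;0 0 0 0 0 0 45;0.12 -0.19 0 0 0 0 45;0.12 -0.19 0 0 0 0 45;0.12 -0.18 0 0 0 0 45;0.12 -0.18 0 0 0 0 45;0 0 0 0 0 0 45")

```text
time: 11.95
position: [0.5319, 0.043, 0.0205]
tool_rot: [-180.0, 27.1, 123.1]
ft_force: [0.3, -0.3, -2.9]
grip_width: 0.0579
gripper_force: 65.6
```

Emit:
drive_tool(deltas="0.06 -0.09 0 0 0 0 45;0.06 -0.09 0 0 0 0 45;0.06 -0.09 0 0 0 0 45;0.06 -0.09 0 0 0 0 45;0 0 0 0 0 0 45")

```text
time: 12.45
position: [0.5434, 0.0259, 0.0202]
tool_rot: [-180.0, 27.1, 123.2]
ft_force: [-1.4, 0.0, -3.1]
grip_width: 0.0576
gripper_force: 65.6
```

Emit:
drive_tool(deltas="0.06 -0.09 0 0 0 0 45;0.06 -0.09 0 0 0 0 45;0.06 -0.09 0 0 0 0 45;0.06 -0.09 0 0 0 0 45;0 0 0 0 0 0 45")

```text
time: 12.95
position: [0.5554, 0.0078, 0.0202]
tool_rot: [-180.0, 27.1, 123.2]
ft_force: [-1.3, 0.3, -3.5]
grip_width: 0.0578
gripper_force: 65.6
```

Emit:
drive_tool(deltas="0.06 -0.09 0 0 0 0 45;0.06 -0.09 0 0 0 0 45;0.06 -0.09 0 0 0 0 45;0.06 -0.09 0 0 0 0 45;0 0 0 0 0 0 45")

```text
time: 13.45
position: [0.5674, -0.0102, 0.0203]
tool_rot: [-180.0, 27.1, 123.2]
ft_force: [-0.3, -0.2, -3.4]
grip_width: 0.0576
gripper_force: 65.6
```

Run:
```python
from pr import *
o,d=shot('s7');tcp(o);dots(d['wrist'])
```

```text
TCP press x,y,z mm [-74.4694   0.0277  20.2505] rpy [-179.9598   27.128   123.1826] F [-0.3045 -0.1928 -3.4387] grip 0.057596544547079846 65.60110688209534 t 13.45
plate [ 203  229  112   72 6583] [(array([302.1176, 289.    ]), 17.5), (array([256.7736, 252.6415]), 239.5)]
```

Emit:
drive_tool(deltas="0 0 -0.05 0 0 0 45;0 0 -0.03 0 0 0 45;0 0 0 0 0 0 45")

```text
time: 13.9
position: [0.5669, -0.0095, 0.0159]
tool_rot: [-179.9, 27.1, 123.3]
ft_force: [0.9, 0.4, -3.4]
grip_width: 0.0579
gripper_force: 65.7
```

Emit:
drive_tool(deltas="0 0 -0.03 0 0 0 45;0 0 0 0 0 0 45")

```text
time: 14.1
position: [0.5671, -0.0095, 0.0147]
tool_rot: [-180.0, 27.1, 123.2]
ft_force: [0.1, 1.4, -1.1]
grip_width: 0.0579
gripper_force: 65.9
```

Emit:
drive_tool(deltas="0.06 -0.09 0 0 0 0 45;0.06 -0.09 0 0 0 0 45;0 0 0 0 0 0 45")

```text
time: 14.4
position: [0.5736, -0.0193, 0.0148]
tool_rot: [-180.0, 27.1, 123.2]
ft_force: [0.3, -0.8, -2.2]
grip_width: 0.0578
gripper_force: 65.8
```

Emit:
drive_tool(deltas="0.04 -0.06 0 0 0 0 45;0.03 -0.04 0 0 0 0 45;0 0 0 0 0 0 45")

```text
time: 14.7
position: [0.5767, -0.024, 0.0147]
tool_rot: [-179.9, 27.1, 123.2]
ft_force: [-0.1, -0.6, -1.7]
grip_width: 0.0579
gripper_force: 65.8
```

Emit:
drive_tool(deltas="0.02 -0.03 0 0 0 0 45;0.02 -0.03 0 0 0 0 45;0 0 0 0 0 0 45")

```text
time: 15.0
position: [0.5784, -0.0265, 0.0147]
tool_rot: [-179.9, 27.1, 123.2]
ft_force: [-2.4, 3.0, -0.0]
grip_width: 0.0579
gripper_force: 66.1
```

Emit:
drive_tool(deltas="0.02 -0.03 0 0 0 0 45;0 0 0 0 0 0 45")

```text
time: 15.2
position: [0.5785, -0.0266, 0.0145]
tool_rot: [-180.0, 27.0, 123.3]
ft_force: [-13.4, 16.9, 9.6]
grip_width: 0.0578
gripper_force: 67.8
```

Emit:
drive_tool(deltas="0.02 -0.03 0 0 0 0 45;0 0 0 0 0 0 45")

```text
time: 15.4
position: [0.5786, -0.0267, 0.0144]
tool_rot: [-180.0, 26.9, 123.3]
ft_force: [-23.6, 29.9, 19.3]
grip_width: 0.0579
gripper_force: 69.5
```

Emit:
drive_tool(deltas="-0.03 0.045 0 0 0 0 45;0 0 0 0 0 0 65;0 0 0 0 0 0 75;0 0 0 0 0 0 75;0 0 0 0 0 0 75;0 0 0 0 0 0 75")

```text
time: 16.0
position: [0.5792, -0.0276, 0.0147]
tool_rot: [-180.0, 27.1, 123.2]
ft_force: [-0.4, 0.3, -0.3]
grip_width: 0.0745
gripper_force: 0.0
```

Run:
```python
from pr import *
o,d=shot('s8');tcp(o);dots(d['wrist'])
cv2.imwrite('pics/w8.png',cv2.resize(d['wrist']['color'][150:350,140:380],(720,600),interpolation=3)[:,:,::-1])
```

```text
TCP press x,y,z mm [-53.5567   0.3112  14.7079] rpy [-179.9516   27.1215  123.2084] F [-0.4047  0.2769 -0.3304] grip 0.07447080701461138 0.0 t 16.0
plate [ 200  226  116   69 6068] [(array([256.8   , 250.6182]), 253.5)]
```

Emit:
drive_tool(deltas="-0.08 0.11 0.27 0 0 0 75;-0.08 0.11 0.27 0 0 0 75;-0.08 0.11 0.27 0 0 0 75;-0.08 0.11 0.27 0 0 0 75;-0.33 0.5 0.2 0 0 0 75;-0.33 0.5 0.2 0 0 0 75;0 0 0 0 0 0 75;0 0 0 0 0 0 75")

```text
time: 16.95
position: [0.5302, 0.0454, 0.0897]
tool_rot: [180.0, 27.1, 123.3]
ft_force: [-0.0, -0.4, 0.0]
grip_width: 0.0746
gripper_force: 0.0
```

Run:
```python
from pr import *
o,d=shot('s9');W=d['wrist'];tcp(o);dots(W)
P=lambda x,y,z:np.round(proj(W,[*(O+x*px+y*py),z],o)).astype(int)
for q in((-.0695,0,.044),(-.09,-.03,.044),(-.09,.03,.044)): print(q,P(*q))
im=W['color'].copy()
c=P(-.04,0,.04);v0,u0=max(0,c[1]-110),max(0,c[0]-130);print(u0,v0)
cv2.imwrite('pics/w9.png',cv2.resize(im[v0:v0+200,u0:u0+260],(780,600),interpolation=3)[:,:,::-1])
```

```text
TCP press x,y,z mm [-141.3744   -0.5644   89.7057] rpy [179.9731  27.142  123.2787] F [-0.012  -0.3512  0.0148] grip 0.07463053027471268 0.0 t 16.95
plate [ 227  221   63   40 2138] [(array([257.9667, 234.6667]), 84.0)]
(-0.0695, 0, 0.044) [258 235]
(-0.09, -0.03, 0.044) [226 222]
(-0.09, 0.03, 0.044) [290 222]
128 138
```

View pics/w9.png

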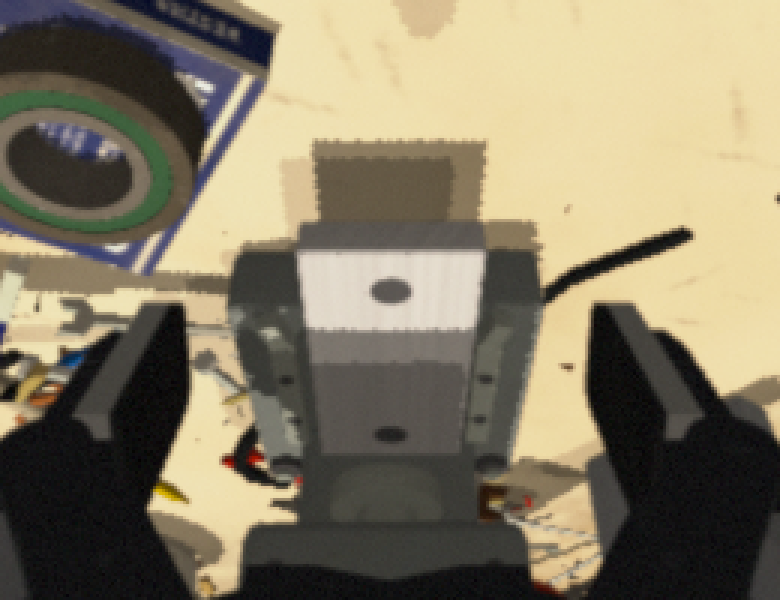

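The plate is seated flat between the rails. Its near dot is at native pixel (258,235), exactly where I predicted it, and the bearing and carton are undisturbed. Now for the lever.

Emit:
drive_tool(deltas="0 0 0.8 0.755 0.496 0 60;0 0 0.8 0.755 0.496 0 40;0 0 0.8 0.755 0.496 0 20;0 0 0.8 0.755 0.496 0 0;0 0 0.8 0.755 0.496 0 0;0 0 0.6 0.755 0.496 0 0;-0.23 -0.88 0 0 0 0 0;-0.23 -0.88 0 0 0 0 0;-0.23 -0.88 0 0 0 0 0;-0.23 -0.88 0 0 0 0 0;-0.23 -0.88 0 0 0 0 0;0 0 0 0 0 0 0")

```text
time: 18.3
position: [0.4711, -0.1801, 0.3175]
tool_rot: [-179.8, 0.1, 122.9]
ft_force: [0.3, 1.1, -0.2]
grip_width: 0.0002
gripper_force: 0.0
```

Emit:
drive_tool(deltas="0 0 0 0 0 0 0;0 0 0 0 0 0 0")

```text
time: 18.5
position: [0.4727, -0.1751, 0.3177]
tool_rot: [-179.9, 0.1, 123.2]
ft_force: [-0.6, 0.4, 0.1]
grip_width: -0.0002
gripper_force: 0.0
```

Run:
```python
from pr import *
o,d=shot('s10');W=d['wrist'];tcp(o);print(o['joints'])
# dark grip region in scene & wrist near prediction
for n in('wrist','scene'):
    s=d[n];oo=o if n=='wrist' else None
    for L in(.1,.145,.185):
        for th in (35,):
            t=np.radians(th);X=[*(O+.01*px+(-.058-L*np.cos(t))*py),.15+L*np.sin(t)]
            uv=proj(s,X,oo);u,v=np.round(uv).astype(int)
            print(n,L,uv,s['color'][v,u] if 0<=v<384 and 0<=u<512 else None, X)
cv2.imwrite('pics/w10.png',W['color'][:,:,::-1])
g=cv2.cvtColor(d['scene']['color'],cv2.COLOR_RGB2GRAY);u,v=proj(d['scene'],[*(O+.01*px-.1768*py),.233]).astype(int);print(g[v-14:v+16:2,u-20:u+22:2])
```

```text
TCP press x,y,z mm [  11.2756 -169.6733  317.6551] rpy [-179.8914    0.0973  123.2252] F [-0.5574  0.4449  0.1258] grip -0.00019970673147004837 0.0 t 18.5
[-25.5356   9.8047  92.5907  -0.1467  77.5777 -58.7291]
wrist 0.1 [285.3099 181.9528] [25 24 21] [np.float64(0.49684807035096096), np.float64(-0.1576747134300216), np.float64(0.20735764363510462)]
wrist 0.145 [250.2791 189.0788] [17 17 16] [np.float64(0.46603867145961364), np.float64(-0.17791270579762286), np.float64(0.23316858327090167)]
wrist 0.185 [213.1285 196.636 ] [37 35 33] [np.float64(0.4386525391117494), np.float64(-0.19590203234660178), np.float64(0.2561116407249435)]
scene 0.1 [328.8595 127.3477] [51 45 40] [np.float64(0.49684807035096096), np.float64(-0.1576747134300216), np.float64(0.20735764363510462)]
scene 0.145 [339.6358 120.971 ] [45 43 38] [np.float64(0.46603867145961364), np.float64(-0.17791270579762286), np.float64(0.23316858327090167)]
scene 0.185 [349.4109 115.1867] [51 45 39] [np.float64(0.4386525391117494), np.float64(-0.19590203234660178), np.float64(0.2561116407249435)]
[[ 82  94  86  75  88 100 117 116 1
[... 600 characters left out ...]
2 133 134 126 119  87  53  47  46  49  82 136 178 175 117  86
   65  60  53]
 [140 144 142 156 150 101  73  49  47  47  58 104 168 207 207 192 186 176
  161 139 103]
 [107 111 122 122  96  55  45  45  42  58 114 151 195 207 193 184 196 196
  196 194 186]
 [ 75  84 106 116  68  46  45  49  61  96 101 116 138 159 172 186 185 198
  208 212 203]
 [ 82 112 139 129  80  52  53  60  86 159 152 163 132 116 106 109 128 150
  178 199 204]
 [129 139 124  97  75  68  64  69 110 167 185 200 200 187 167 147 123 113
  110 119 138]
 [130 103  80  72  72  76  74  80 121 161 164 190 195 193 191 190 189 185
  180 172 128]
 [101  89  86  87  89  87  95 102 144 160 161 174 181 179 191 200 201 209
  215 211 194]]
```

Emit:
drive_tool(deltas="0 0 -0.5 0 0 0 0;0 0 -0.5 0 0 0 0;0 0 -0.4 0 0 0 0;0 0 -0.2 0 0 0 0;0 0 0 0 0 0 0")

```text
time: 19.15
position: [0.4723, -0.1748, 0.237]
tool_rot: [-179.8, 0.0, 123.3]
ft_force: [0.2, 0.3, -0.1]
grip_width: 0.0001
gripper_force: 0.0
```

Emit:
drive_tool(deltas="-0.04 -0.03 -0.2 0 0 0 0;-0.04 -0.03 -0.2 0 0 0 0;-0.04 -0.03 -0.2 0 0 0 0;0 0 0 0 0 0 0")

```text
time: 19.55
position: [0.4665, -0.1803, 0.2074]
tool_rot: [-179.9, 0.1, 123.2]
ft_force: [1.8, -0.6, 2.8]
grip_width: -0.0003
gripper_force: 1.6
```

Emit:
drive_tool(deltas="-0.04 -0.03 -0.2 0 0 0 0;-0.04 -0.03 -0.2 0 0 0 0;-0.04 -0.03 -0.2 0 0 0 0;0 0 0 0 0 0 0")

```text
time: 19.95
position: [0.4607, -0.1849, 0.1778]
tool_rot: [-179.9, 0.2, 123.2]
ft_force: [0.5, -0.2, 6.0]
grip_width: -0.0002
gripper_force: 2.8
```

Contact confirmed, and the force is following the spring. I'll continue to the stop.

Emit:
drive_tool(deltas="-0.04 -0.03 -0.2 0 0 0 0;-0.04 -0.03 -0.2 0 0 0 0;-0.04 -0.03 -0.2 0 0 0 0;-0.04 -0.03 -0.2 0 0 0 0;0 0 0 0 0 0 0")

```text
time: 20.45
position: [0.4537, -0.1908, 0.1383]
tool_rot: [180.0, 0.2, 123.2]
ft_force: [1.9, 2.9, 9.4]
grip_width: -0.0006
gripper_force: 4.4
```

Emit:
drive_tool(deltas="-0.04 -0.03 -0.2 0 0 0 0;-0.03 -0.02 -0.1 0 0 0 0;0 0 0 0 0 0 0")

```text
time: 20.75
position: [0.4498, -0.1938, 0.1236]
tool_rot: [-179.9, 0.3, 123.2]
ft_force: [-0.8, -2.2, 10.3]
grip_width: 0.0004
gripper_force: 5.2
```

Emit:
drive_tool(deltas="0 0 -0.06 0 0 0 0;0 0 0 0 0 0 0")

```text
time: 20.95
position: [0.4499, -0.1938, 0.1209]
tool_rot: [-179.9, 0.3, 123.2]
ft_force: [-1.7, -2.5, 10.4]
grip_width: -0.0002
gripper_force: 5.3
```

Emit:
drive_tool(deltas="0 0 -0.1 0 0 0 0;0 0 0 0 0 0 0")

```text
time: 21.15
position: [0.4501, -0.1936, 0.1159]
tool_rot: [-180.0, 0.3, 123.2]
ft_force: [-1.6, -0.9, 10.9]
grip_width: -0.0002
gripper_force: 5.4
```

Emit:
drive_tool(deltas="0 0 -0.06 0 0 0 0;0 0 0 0 0 0 0")

```text
time: 21.35
position: [0.4503, -0.1936, 0.1135]
tool_rot: [-180.0, 0.3, 123.2]
ft_force: [-2.2, 0.6, 16.7]
grip_width: 0.0002
gripper_force: 8.4
```

Emit:
drive_tool(deltas="0 0 -0.05 0 0 0 0;0 0 0 0 0 0 0")

```text
time: 21.55
position: [0.4506, -0.1936, 0.1125]
tool_rot: [180.0, 0.3, 123.2]
ft_force: [-7.4, 5.1, 36.9]
grip_width: -0.0
gripper_force: 18.4
```

Emit:
drive_tool(deltas="0.047 0.035 0.1 0 0 0 0;0.047 0.035 0.3 0 0 0 0;0.047 0.035 0.3 0 0 0 0;0.047 0.035 0.3 0 0 0 0;0.047 0.035 0.3 0 0 0 0;0.047 0.035 0.3 0 0 0 0;0.047 0.035 0.3 0 0 0 0;0.047 0.035 0.3 0 0 0 0;0.047 0.035 0.3 0 0 0 0;0.047 0.035 0.3 0 0 0 0;0 0 0 0 0 0 0;0 0 0 0 0 0 0")

```text
time: 22.75
position: [0.4724, -0.1754, 0.249]
tool_rot: [-179.9, 0.1, 123.2]
ft_force: [-0.4, -0.5, -0.0]
grip_width: 0.0002
gripper_force: 0.0
```

Run:
```python
from pr import *
o,d=shot('s11');tcp(o)
a=pickle.load(open('s10.pkl','rb'))[1]['scene']['color'].astype(int);b=d['scene']['color'].astype(int)
u,v=338,121;print('diff lever region',abs(a-b)[v-12:v+12,u-12:u+12].mean(),abs(a-b)[v-12:v+12,u-12:u+12].max(2)[::3,::3])
```

```text
TCP press x,y,z mm [  11.4155 -170.0729  248.9866] rpy [-179.8914    0.1249  123.2301] F [-0.378  -0.545  -0.0133] grip 0.00017348248503284552 0.0 t 22.75
diff lever region 3.8836805555555554 [[  2   2   3   9 110  91  12   2]
 [  2   3   1   2  10  15   2   3]
 [  1   1   2   1   2   3   1   8]
 [  1   4   2   2   1   2   4   7]
 [  1   3   3   4   2   8   3   4]
 [  5   4   3   3   4   2   1   2]
 [  5   4   8   5   4   1   2   2]
 [  5   5   6   5   3   1   4   2]]
```

Emit:
drive_tool(deltas="-0.047 -0.035 -0.26 0 0 0 0;-0.047 -0.035 -0.26 0 0 0 0;-0.047 -0.035 -0.26 0 0 0 0;-0.047 -0.035 -0.26 0 0 0 0;-0.047 -0.035 -0.26 0 0 0 0;-0.047 -0.035 -0.26 0 0 0 0;-0.047 -0.035 -0.26 0 0 0 0;-0.047 -0.035 -0.26 0 0 0 0;-0.047 -0.035 -0.26 0 0 0 0;-0.047 -0.035 -0.26 0 0 0 0;0 0 -0.1 0 0 0 0;0 0 -0.05 0 0 0 0")

```text
time: 24.1
position: [0.4501, -0.1938, 0.1127]
tool_rot: [-180.0, 0.3, 123.2]
ft_force: [-5.0, 2.0, 31.9]
grip_width: 0.0003
gripper_force: 15.9
```

Emit:
drive_tool(deltas="0 0 -0.02 0 0 0 0;0 0 0 0 0 0 0;0 0 0 0 0 0 0")

```text
time: 24.4
position: [0.4502, -0.1938, 0.1128]
tool_rot: [-180.0, 0.3, 123.2]
ft_force: [-4.5, 1.6, 28.7]
grip_width: -0.0
gripper_force: 14.1
```

Second stroke reached the stop. Now back up, then the third.

Emit:
drive_tool(deltas="0.047 0.035 0.1 0 0 0 0;0.047 0.035 0.3 0 0 0 0;0.047 0.035 0.3 0 0 0 0;0.047 0.035 0.3 0 0 0 0;0.047 0.035 0.3 0 0 0 0;0.047 0.035 0.3 0 0 0 0;0.047 0.035 0.3 0 0 0 0;0.047 0.035 0.3 0 0 0 0;0.047 0.035 0.3 0 0 0 0;0.047 0.035 0.3 0 0 0 0;0 0 0 0 0 0 0;0 0 0 0 0 0 0")

```text
time: 25.6
position: [0.4723, -0.1754, 0.25]
tool_rot: [-179.9, 0.1, 123.2]
ft_force: [0.3, -0.1, -0.3]
grip_width: -0.0001
gripper_force: 0.0
```

Emit:
drive_tool(deltas="-0.047 -0.035 -0.26 0 0 0 0;-0.047 -0.035 -0.26 0 0 0 0;-0.047 -0.035 -0.26 0 0 0 0;-0.047 -0.035 -0.26 0 0 0 0;-0.047 -0.035 -0.26 0 0 0 0;-0.047 -0.035 -0.26 0 0 0 0;-0.047 -0.035 -0.26 0 0 0 0;-0.047 -0.035 -0.26 0 0 0 0;-0.047 -0.035 -0.26 0 0 0 0;-0.047 -0.035 -0.26 0 0 0 0;0 0 -0.1 0 0 0 0;0 0 -0.05 0 0 0 0")

```text
time: 26.8
position: [0.449, -0.1934, 0.113]
tool_rot: [-179.9, 0.2, 123.2]
ft_force: [-3.3, 0.4, 23.0]
grip_width: 0.0003
gripper_force: 11.9
```

Emit:
drive_tool(deltas="0 0 -0.02 0 0 0 0;0 0 0 0 0 0 0;0 0 0 0 0 0 0")

```text
time: 27.1
position: [0.4491, -0.1934, 0.113]
tool_rot: [-179.9, 0.2, 123.2]
ft_force: [-5.3, 0.6, 21.4]
grip_width: 0.0001
gripper_force: 11.0
```

Emit:
drive_tool(deltas="0.047 0.035 0.1 0 0 0 0;0.047 0.035 0.3 0 0 0 0;0.047 0.035 0.3 0 0 0 0;0.047 0.035 0.3 0 0 0 0;0.047 0.035 0.3 0 0 0 0;0.047 0.035 0.3 0 0 0 0;0.047 0.035 0.3 0 0 0 0;0.047 0.035 0.3 0 0 0 0;0.047 0.035 0.3 0 0 0 0;0.047 0.035 0.3 0 0 0 0;0 0 0.6 0 0 0 0;0 0 0.6 0 0 0 0")

```text
time: 28.3
position: [0.4719, -0.1753, 0.3117]
tool_rot: [-179.8, -0.0, 123.2]
ft_force: [-0.4, 1.1, 0.7]
grip_width: 0.0
gripper_force: 0.0
```

Run:
```python
from pr import *
o,d=shot('s12');tcp(o)
a=pickle.load(open('s10.pkl','rb'))[1];
for n in('scene','top','wrist'):
    D=abs(a[n]['color'].astype(int)-d[n]['color']).max(2);print(n,(D>40).sum())
for n,X in(('lever',[*(O+.01*px-.1768*py),.233]),('plate',[*(O-.065*px),.044]),('stack',[.526,.281,.028]),('bearing',[.462,-.013,.04])):
    s=d['scene'];u,v=proj(s,X).astype(int);D=abs(a['scene']['color'].astype(int)-s['color']).max(2)[v-8:v+9,u-8:u+9];print(n,D.max(),D.mean())
```

```text
TCP press x,y,z mm [  11.0229 -170.4053  311.6909] rpy [-179.8045   -0.0177  123.2193] F [-0.3706  1.0608  0.6711] grip 1.3462775912459442e-05 0.0 t 28.3
scene 0
top 23
wrist 15486
lever 15 3.1038062283737022
plate 9 2.1453287197231834
stack 6 1.5570934256055364
bearing 7 2.8961937716262978
```

Emit:
drive_tool(deltas="0 0 0 0 0 0 0;0 0 0 0 0 0 0;0 0 0 0 0 0 0")

```text
time: 28.75
position: [0.4722, -0.1753, 0.3112]
tool_rot: [-179.8, 0.0, 123.2]
ft_force: [0.2, -0.2, -0.5]
grip_width: -0.0002
gripper_force: 0.0
```

```bash
python3 -c "
from station import r
print(r.job_done())"
```

```text
the job is handed in; nothing more can be done
None
```

The top plate is seated against the back stop and released, the lever had three full strokes and ended up, and the other two plates and the bystanders stayed where they were; the job is handed in at 28.75 s, with no verdict returned.

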